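# Rock the ball feeder's seesaw gate over to the empty rack

### The arm

A 6-joint arm with a two-finger parallel gripper is mounted at the origin on the work surface. World frame = base frame: x ahead of the robot, y to its left, z up, the work surface at z = 0. Lengths are in m, angles in rad, forces in N, time in s.
With the tool pointing down it reaches from about 0.35 to 0.975 m from the base axis. Payload 4.9 kg.
Tool frame: the origin (TCP) lies on the centre line of the jaws, within the pads' length; the fingertips stand manip.tip_reach ahead of it and the grasp point (between the pads) is the TCP (manip.tip_reach is the distance from the TCP to the fingertips, in m); z points along the fingers, y is the line along which they close (so a half turn about z gives the same grasp; the last joint's range is limited). The gripper opens to 85 mm and grips with 20 to 120 N. Pads are 22 mm wide; open, the fingers measure 114 mm over their backs; the gripper's body (76 mm by 85 mm) begins 54 mm behind the grasp point. The pads swing forward as they close: fully open they stand 13 mm farther back than shut.
Start: joints at [1.014, 0.053, 1.613, -0, 1.476, -0.119], TCP at [0.265, 0.566, 0.25] pointing down, gripper open.
Joint ranges: [-3.01, 3.01], [-1.01, 2.22], [0.06, 2.58], [-1.02, 4.17], [0.09, 2.62], [-3.14, 3.14]. Speed limits (rad/s): [2.57, 2.57, 3.14, 3.14, 3.14, 3.14].

### API

Orientations are given as a unit quaternion [w, x, y, z].
In Python, from plant import manip gives the robot as it stands. The module is installed in compiled form; this text tells all that it offers.
- The arm moves only by the tool move_arm, never from a script. Its argument "rows" is a list of rows, each a list of 7 numbers: the shift along the tool's x, y, z in cm, then the turn, a rotation vector about the tool's x, y, z in degrees, then the opening, from -1 (shut) to 1 (fully open). In form: [[tx, ty, tz, ax, ay, az, jaw], ...]. A call has 1 to 20 rows; each row shifts and turns the commanded pose from where the row before left it, along the tool's axes as they then stand; what a row does not reach is not made up. A row lasts 1/12 s, in which the tool goes at most 41.7 mm and 7.16 degrees, less where a joint would pass 70% of its speed; a pose out of reach is approached as far as the arm can. A call is refused whole if a number of a shift passes 4.17 or a number of a turn 7.16, either way. A call with a gripper value outside its range is refused whole. The fingers move at their own pace and stop on an object; the grip force is fixed at half the most. Time passes only in rows, so rows that do not move let the fingers close. It gives the time, the measured TCP pose, the force, the opening and the grip force at its end, in the units of the state.
- manip.state(): the state, without advancing time (a new reading comes with each control period).
- manip.grab_frame(name): name is "scene" or "side" or "wrist"; returns a dict with "img" (384x512x3 uint8, blue, green, red), "mtx" (3x3 intrinsics, pixels), "R" (3x3) and "t" (3): a world point X has camera coordinates R X + t. Camera axes: x right, y down, z forward; pixel columns grow to the right and rows downward; lengths in m; the calibration is good to about 2 mm. A picture is of the moment at which its call begins. There is no depth.
- manip.job_done(): hands the job in; it is judged then, once.
The state is a dict: "time": time; "joint_pos": joint angles; "joint_vel": joint speeds; "joint_efforts": joint torques, N m; "tool_pos": TCP position; "tool_rot": TCP orientation; "contact_force": force on the tool from outside, world axes, zero at the start; "ft_torque": the same for the moment, N m; "gripper_width": opening from 0.0 (shut) to 1.0 (fully open); "grasp_force": force on a finger pad.
Only numpy, scipy, OpenCV 4.12 (cv2) and the standard library are available. Lean on these libraries where they do the work, as an engineer would, in place of code of your own. Each camera call takes 0.05 s, during which the arm holds its last target. There are 200 camera calls.

### The job

The three steel balls on the black seesaw gate are waiting at its low end, in front of a rack that is full and blanked off. With the fingertips, gently press down the gate's raised end by one of its side pads until it is fully down, so that the balls roll across into the empty rack and stay there, then move the hand clear. Do not touch any of the balls, do not grip or lift the low end of the gate, and leave the other things on the bench where they are.

Things in the scene. Friction and masses are not known exactly. Their poses are not given: they have to be found in the camera images.
- stand: fixed ball feeder, base plate 420 x 110 x 8 mm, turned any way on the table; origin: middle of its underside, x along the feeder from the full to the empty rack, z up. Gate pivot at x 0, z 100 mm, axis along y, between two cheeks (outer faces y = +-28.5, tops z 112 mm). An aluminium plate at x = -100 mm, top z 112 mm, closes the full rack's mouth
- empty_rack (a point): middle of the empty rack's mouth, on its floor (stand x 101, z 74.5 mm). The rack is a dark steel channel, 30 mm wide inside, walls 29 mm above the floor, sloping down along +x of the stand at 0.2 rad to an end stop 89 mm on (floor there z 56.5 mm). Room for three balls. The full rack is its mirror image. Axes as the stand
- gate (a joint): tilt of the seesaw gate, rad: 0 = down at the full rack (at the start), 0.2 = level, 0.4 = fully down at the empty rack, a hard stop. Slight friction: about 2 to 4 N on a raised pad tips it. Past level the balls roll across within about 1 s and their weight helps it down; it then stays down by itself
- gate_pivot (a point): on the pivot axis, middle of the gate's floor; x along the gate towards the empty rack (raised end at the start), z normal to its floor. The gate is a black trough 194 mm long, 30 mm wide inside, 36 outside, side walls 17 mm high, ends open. Four flat press pads, 5 mm thick, tops flush with the floor, stick out sideways: two near each end
- gate_pad_left (a point): top centre of the left (+y) press pad at the end raised at the start, 75 mm from the pivot along the gate, 38 mm off its centre line. The free pad reaches from 18 to 58 mm off the centre line and 55 to 95 mm along. Axes as gate_pivot. About 115 mm above the table at the start, 85 mm when fully down (30 mm travel)
- gate_pad_right (a point): the same on the right (-y) side of the trough
- part1: solid steel ball, 25 mm across, about 0.06 kg; origin at its centre; lies in the gate's trough, at its low end at the start, first from that end
- part2: solid steel ball, 25 mm across, about 0.06 kg; origin at its centre; lies in the gate's trough, at its low end at the start, second from that end
- part3: solid steel ball, 25 mm across, about 0.06 kg; origin at its centre; lies in the gate's trough, at its low end at the start, third from that end
- stored1: solid steel ball, 25 mm across, about 0.06 kg; origin at its centre; stored in the full rack, to be left there
- stored2: solid steel ball, 25 mm across, about 0.06 kg; origin at its centre; stored in the full rack, to be left there
- stored3: solid steel ball, 25 mm across, about 0.06 kg; origin at its centre; stored in the full rack, to be left there
- battery: bystander: grey battery, 150 x 65 x 95 mm high, 2.4 kg, standing beside the feeder; origin at the centre of its underside, x along its length
- drive_wheel: bystander: black wheel lying flat, 72 mm across, 36 mm high; origin at the centre of its underside
- screw_jar: bystander: clear jar with black cap, 52 mm across, 70 mm high; origin at the centre of its underside

How it is judged:
On the way:
1. the raised end of the gate is pressed down by the fingers (contact force between the fingers and gate above 0.3 N and x of the grasp point in the frame of gate_pivot above 0.02 m and value of joint gate above 0.08 rad), for 0.1 s.
At the end, for the whole second after the job is handed in: the gate is down at the empty rack (joint over 0.36 rad); all three balls lie at rest (under 0.05 m/s) in the empty rack's channel, beyond its mouth and short of its end stop; the stored balls are within 15 mm and the bystanders within 20 mm of where they stood (value of joint gate above 0.36 rad and x of part1 in the frame of stand between 0.108 and 0.19 m and y of part1 in the frame of stand between -0.015 and 0.015 m and z of part1 in the frame of stand between 0.05 and 0.1 m and linear speed of each of part1, part2, part3 below 0.05 m/s and x of part2 in the frame of stand between 0.108 and 0.19 m and y of part2 in the frame of stand between -0.015 and 0.015 m and z of part2 in the frame of stand between 0.05 and 0.1 m and x of part3 in the frame of stand between 0.108 and 0.19 m and y of part3 in the frame of stand between -0.015 and 0.015 m and z of part3 in the frame of stand between 0.05 and 0.1 m and distance of each of stored1, stored2, stored3 from where it was at the start of the episode below 0.015 m and distance of each of battery, drive_wheel, screw_jar from where it was at the start of the episode below 0.02 m); the robot touches nothing.
It fails at once if a ball is touched by the robot (over 0.5 N) (contact force between any of the fingers, the arm and part1 above 0.5 N or contact force between any of the fingers, the arm and part2 above 0.5 N or contact force between any of the fingers, the arm and part3 above 0.5 N or contact force between any of the fingers, the arm and stored1 above 0.5 N or contact force between any of the fingers, the arm and stored2 above 0.5 N or contact force between any of the fingers, the arm and stored3 above 0.5 N).
It fails at once if a ball is lifted or thrown (centre over 160 mm above the table) (height (world z) of any of part1, part2, part3, stored1, stored2, stored3 above 0.16 m).
It fails at once if the gate's low half is handled: fingers bear on the gate (over 1 N) from the full rack's side of the pivot (contact force between the fingers and gate above 1 N and x of the grasp point in the frame of gate_pivot below -0.02 m).
It fails at once if the gate is pressed harder than 40 N (contact force between the fingers and gate above 40 N).
It fails at once if a bystander is moved more than 20 mm (distance of any of battery, drive_wheel, screw_jar from where it was at the start of the episode above 0.02 m).
It also fails if it takes over 32 s, if anything falls off the work surface, if the arm or the gripper's body presses on something with over 40 N, if the wrist force passes 120 N, or if a joint passes its speed limit or range.

## Working session

There is one attempt and no reset: what is moved stays moved. The work goes in short steps, Python scripts to look and compute and a tool call to move; the robot and the scene stay as the last step left them, time stands still between calls to the robot, and variables do not carry over. Pictures are saved under pics/ and viewed, at most 10 in all, crops included, and the job is handed in when it is done.

Besides the shell and the picture viewer there is one more tool, called as name([rows], argument=value, ...), one row to a line, values as JSON. move_arm: Moves the arm, as the interface text tells. Its arguments: {"type":"object","properties":{"rows":{"type":"array","items":{"type":"array","items":{"type":"number"}}}},"required":["rows"]}

```bash
mkdir -p pics; python3 - <<'E'
from plant import manip
import cv2,pickle
s=manip.state();print(s['time'],s['tool_pos'],s['tool_rot'],s['contact_force'],s['gripper_width'],manip.tip_reach)
d={}
for n in("scene","side"):
    f=manip.grab_frame(n);d[n]=f;cv2.imwrite(f'pics/{n}0.png',cv2.resize(f['img'],(800,600)))
    print(n,f['mtx'].tolist(),f['R'].round(3).tolist(),f['t'].round(3).tolist())
pickle.dump(d,open('f0.pkl','wb'))
E
```

```text
0.0 [0.2646566  0.56553596 0.24904044] [-3.57666805e-04  2.17138900e-01  9.76140132e-01 -1.00673913e-03] [-1.05696539 -0.38505349 -0.47130502] 0.9993256331129027 0.019
scene [[484.44610187455686, 0.0, 262.88807984549845], [0.0, 484.44610187455686, 186.75975844893617], [0.0, 0.0, 1.0]] [[0.852, 0.522, -0.022], [0.331, -0.572, -0.75], [-0.405, 0.632, -0.661]] [-0.523, -0.09, 1.4]
side [[357.14702130604934, 0.0, 254.62548908331516], [0.0, 357.14702130604934, 191.02907291711406], [0.0, 0.0, 1.0]] [[-0.682, -0.732, 0.013], [-0.364, 0.324, -0.873], [0.635, -0.6, -0.487]] [0.414, 0.281, 0.391]
```

View pics/scene0.png

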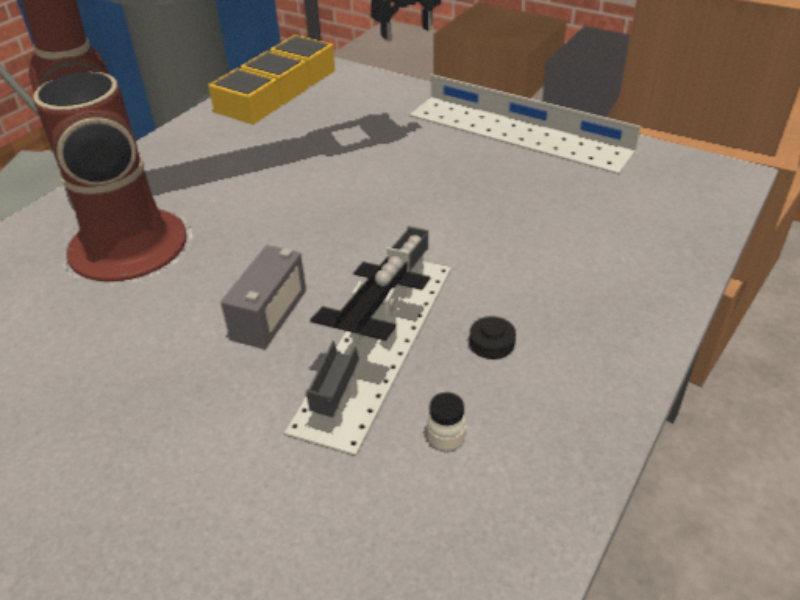

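View pics/side0.png

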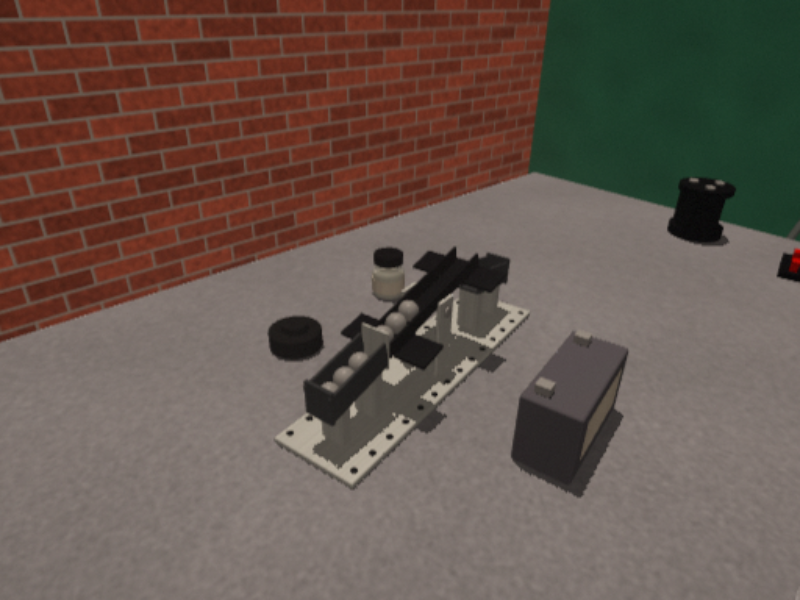

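The scene view shows the feeder with the empty rack at the lower left (333,380), the raised pads at (330,318) and (375,325), and the battery beside the right (-y) pad at (265,295). The wheel is at (492,337) and the jar at (446,420), both on the +y side. The side view has the full rack nearest, with plate corners at (277,438), (352,485) and (529,313). I'll fit the stand pose to the corners and check it with an overlay.

```bash
cat > h.py <<'E'
import numpy as np,cv2
from scipy.optimize import least_squares
from scipy.spatial.transform import Rotation as Ro
def proj(f,P):
    return cv2.projectPoints(np.atleast_2d(P).astype(float),cv2.Rodrigues(np.array(f['R']))[0],np.array(f['t'],float),np.array(f['mtx']),None)[0].reshape(-1,2)
def ray(f,px,z):
    R,t=np.array(f['R']),np.array(f['t']);c=-R.T@t;d=R.T@np.linalg.solve(f['mtx'],[px[0],px[1],1]);return c+d*(z-c[2])/d[2]
def stand2w(p,P):
    P=np.atleast_2d(P);c,s=np.cos(p[2]),np.sin(p[2]);return np.c_[p[0]+c*P[:,0]-s*P[:,1],p[1]+s*P[:,0]+c*P[:,1],P[:,2]]
def gate2s(P,q=0):
    P=np.atleast_2d(P);a=.2-q;return np.c_[P[:,0]*np.cos(a)-P[:,2]*np.sin(a),P[:,1],.1+P[:,0]*np.sin(a)+P[:,2]*np.cos(a)]
E
python3 - <<'E'
from h import *
import pickle
d=pickle.load(open('f0.pkl','rb'));k=.64
S=np.array([[.21,.055,.008],[.21,-.055,.008],[-.21,.055,.008]]);sp=np.array([[356,452],[289,432],[450,265]])*k
T=np.array([[-.21,.055,.008],[-.21,-.055,.008],[.21,-.055,.008]]);tp=np.array([[277,438],[352,485],[529,313]])*k
x=[ray(d['scene'],p,.008) for p in sp];print(np.round(x,3).tolist())
y=[ray(d['side'],p,.008) for p in tp];print(np.round(y,3).tolist())
m=(x[1]+x[2])/2;v=x[0]-x[2]
fun=lambda p:np.r_[(proj(d['scene'],stand2w(p,S))-sp).ravel(),(proj(d['side'],stand2w(p,T))-tp).ravel()]
r=least_squares(fun,[m[0],m[1],np.arctan2(v[1],v[0])]);p=r.x;print('stand',p,'res px',r.fun.round(1));np.save('p.npy',p)
pads=[[gx,s*gy,0] for s in(1,-1) for gx,gy in((.055,.018),(.095,.018),(.095,.058),(.055,.058))]
W=stand2w(p,gate2s(pads))
print('padL',stand2w(p,gate2s([.075,.038,0])),'padR',stand2w(p,gate2s([.075,-.038,0])))
# battery/jar rough
for n,q,z in(('bat top',(253,305),.095),('bat corner top left',(226,296),.095),('bat right top',(302,257),.095),('bat bottom',(264,344),0),('bat topnear',(268,309),.095),('jar cap',(447,402),.07),('wheel top',(493,328),.036)):print(n,ray(d['scene'],np.array(q)*k,z).round(3))
base=stand2w(p,[[a,b,.008] for a,b in((.21,.055),(.21,-.055),(-.21,-.055),(-.21,.055))])
o=[]
for n in d:
    im=cv2.resize(d[n]['img'],(1024,768))
    for Q in(W[:4],W[4:],base):cv2.polylines(im,[np.int32(proj(d[n],Q)*2)],True,(0,255,0),1)
    c=np.int32(proj(d[n],stand2w(p,[[0,0,.08]]))*2)[0];c=np.clip(c,[200,250],[824,518])
    o.append(im[c[1]-250:c[1]+250,c[0]-200:c[0]+200])
cv2.imwrite('pics/ov.png',np.hstack(o))
E
```

```text
[[0.635, -0.178, 0.008], [0.536, -0.198, 0.008], [0.55, 0.233, 0.008]]
[[0.549, 0.231, 0.008], [0.445, 0.213, 0.008], [0.525, -0.19, 0.008]]
stand [ 0.54077466  0.01735086 -1.36286572] res px [ 1.3  0.1 -2.5 -0.4  0.4 -0.1 -2.1  0.2  1.2  0.1  0.3 -2.2]
padL [[ 0.59313019 -0.0467263   0.1149002 ]] padR [[ 0.51876722 -0.0624154   0.1149002 ]]
bat top [ 0.394 -0.087  0.095]
bat corner top left [ 0.346 -0.092  0.095]
bat right top [0.388 0.04  0.095]
bat bottom [ 0.388 -0.076  0.   ]
bat topnear [ 0.419 -0.082  0.095]
jar cap [ 0.724 -0.085  0.07 ]
wheel top [0.698 0.104 0.036]
```

View pics/ov.png

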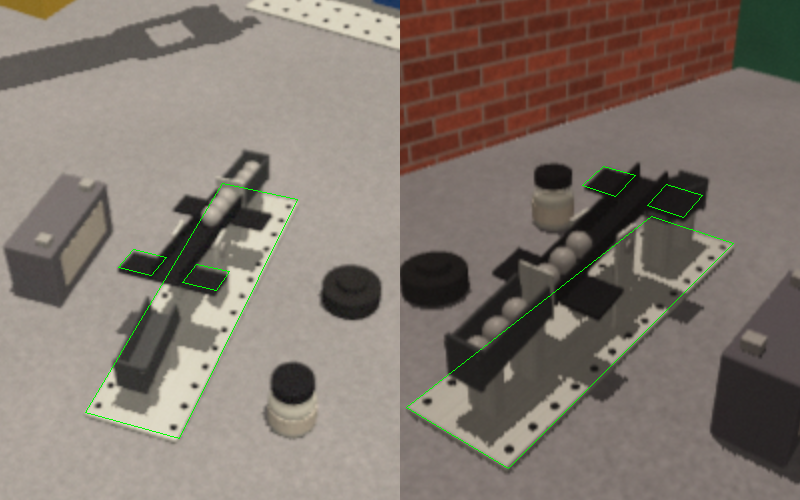

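The overlay fits the plate and both raised pads to about 3 mm, and the pad height matches the 115 mm given. I'll use the left pad because it's on the open side, away from the battery. The press point is stand (70, 40) mm, which is world (0.594, -0.043). I'll shut the fingers and travel high.

move_arm([
  [-2.78,-2.06,0,0,0,0,-1],
  [-2.78,-2.06,0,0,0,0,-1],
  [-2.78,-2.06,0,0,0,0,-1],
  [-2.78,-2.06,0,0,0,0,-1],
  [-2.78,-2.06,0,0,0,0,-1],
  [-2.78,-2.06,0,0,0,0,-1],
  [-2.78,-2.06,0,0,0,0,-1],
  [-2.78,-2.06,0,0,0,0,-1],
  [-2.78,-2.06,0,0,0,0,-1],
  [-2.78,-2.06,0,0,0,0,-1],
  [-2.78,-2.06,0,0,0,0,-1],
  [-2.78,-2.06,0,0,0,0,-1],
  [-2.78,-2.06,0,0,0,0,-1],
  [-2.78,-2.06,0,0,0,0,-1],
  [-2.78,-2.06,0,0,0,0,-1],
  [-2.78,-2.06,0,0,0,0,-1],
  [-2.78,-2.06,0,0,0,0,-1],
  [-2.78,-2.06,0,0,0,0,-1],
  [-2.78,-2.06,0,0,0,0,-1],
  [-2.78,-2.06,0,0,0,0,-1],
])

```text
time: 1.77
tool_pos: [0.5941, -0.0445, 0.2496]
tool_rot: [-0.001, 0.217, 0.976, 0.0]
contact_force: [0.6, 0.4, 0.2]
gripper_width: -0.003
grasp_force: 0.0
```

move_arm([
  [0,0,0,0,0,-6.2,-1],
  [0,0,0,0,0,-6.2,-1],
  [0,0,0,0,0,-6.2,-1],
  [0,0,0,0,0,-6.2,-1],
  [0,0,0,0,0,-6.2,-1],
  [0,0,0,0,0,-6.0,-1],
  [0,0,0,0,0,0,-1],
  [0,0,0,0,0,0,-1],
])

```text
time: 2.43
tool_pos: [0.5936, -0.0428, 0.2498]
tool_rot: [-0.0, -0.103, 0.995, 0.0]
contact_force: [-0.2, -0.5, 0.3]
gripper_width: -0.002
grasp_force: 0.0
```

```bash
cat > st.py <<'E'
from h import *
from plant import manip
p=np.load('p.npy');s=manip.state();R=Ro.from_quat(np.roll(s['tool_rot'],-1)).as_matrix()
T=np.array(s['tool_pos']);c,n=np.cos(p[2]),np.sin(p[2]);Z=np.array([[c,n,0],[-n,c,0],[0,0,1]])
print('t',s['time'],'tcp',T.round(4),'stand',(Z@(T-[p[0],p[1],0])).round(4),'F',np.round(s['contact_force'],2),'w',round(s['gripper_width'],3))
print('tool axes in stand (rows)\n',(Z@R).T.round(3), 'tipz',T[2]+R[2,2]*manip.tip_reach,manip.tip_reach)
G=stand2w(p,[.07,.04,.16])[0];print('to hover, tool cm',(R.T@(G-T)*100).round(2))
E
python3 st.py
```

```text
t 2.4333 tcp [ 0.5936 -0.0428  0.2498] stand [0.0697 0.0393 0.2498] F [-0.2  -0.5   0.28] w -0.002
tool axes in stand (rows)
 [[-0.003 -1.     0.001]
 [-1.     0.003  0.   ]
 [-0.    -0.001 -1.   ]] tipz 0.23079443653602194 0.019
to hover, tool cm [-0.08 -0.03  8.98]
```

The hand is aligned over the pad, with the tip at z 0.231. I'll come down to about 0.136 and check.

move_arm([
  [0,0,2,0,0,0,-1],
  [0,0,2,0,0,0,-1],
  [0,0,2,0,0,0,-1],
  [0,0,2,0,0,0,-1],
  [0,0,1,0,0,0,-1],
  [0,0,0.5,0,0,0,-1],
  [0,0,0,0,0,0,-1],
  [0,0,0,0,0,0,-1],
])

```text
time: 3.1
tool_pos: [0.5943, -0.0429, 0.1562]
tool_rot: [0.001, -0.103, 0.995, -0.0]
contact_force: [-0.7, -0.6, 0.5]
gripper_width: 0.002
grasp_force: 0.0
```

```bash
cat > pic.py <<'E'
import sys
from h import *
from plant import manip
p=np.load('p.npy');o=[]
for n in("scene","side"):
    f=manip.grab_frame(n);im=cv2.resize(f['img'],(1536,1152),interpolation=cv2.INTER_CUBIC)
    c=np.int32(proj(f,stand2w(p,[[.06,0,.1]]))*3)[0];c=np.clip(c,[200,250],[1336,902])
    o.append(im[c[1]-250:c[1]+250,c[0]-200:c[0]+200])
cv2.imwrite(sys.argv[1],np.hstack(o))
E
python3 pic.py pics/a.png; python3 st.py
```

```text
t 3.2 tcp [ 0.5948 -0.043   0.1571] stand [0.0702 0.0404 0.1571] F [ 0.41 -0.17  0.48] w -0.003
tool axes in stand (rows)
 [[-0.    -1.    -0.003]
 [-1.     0.    -0.001]
 [ 0.001  0.003 -1.   ]] tipz 0.13806513637550927 0.019
to hover, tool cm [ 0.04  0.02 -0.29]
```

View pics/a.png

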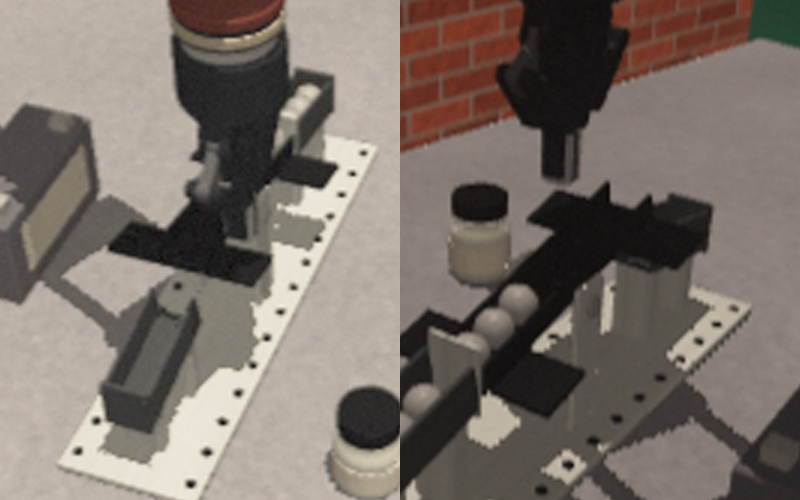

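The shut fingertips sit above the left pad: about (240,235) in the scene half and (562,180) in the side half, with a clear gap to the trough wall. Next is a slow descent onto the pad.

move_arm([
  [0,0,0.4,0,0,0,-1],
  [0,0,0.4,0,0,0,-1],
  [0,0,0.4,0,0,0,-1],
  [0,0,0.3,0,0,0,-1],
  [0,0,0.2,0,0,0,-1],
  [0,0,0.2,0,0,0,-1],
  [0,0,0.2,0,0,0,-1],
  [0,0,0.2,0,0,0,-1],
  [0,0,0.2,0,0,0,-1],
])

```text
time: 3.95
tool_pos: [0.5941, -0.0432, 0.1316]
tool_rot: [-0.0, -0.104, 0.995, -0.0]
contact_force: [-4.7, -1.5, 7.7]
gripper_width: -0.004
grasp_force: 3.8
```

move_arm([
  [0,0,0.15,0,0,0,-1],
  [0,0,0.15,0,0,0,-1],
  [0,0,0.15,0,0,0,-1],
  [0,0,0.15,0,0,0,-1],
  [0,0,0.15,0,0,0,-1],
])

```text
time: 4.37
tool_pos: [0.5944, -0.0437, 0.124]
tool_rot: [0.001, -0.104, 0.995, -0.001]
contact_force: [-0.4, -2.8, 3.9]
gripper_width: -0.0
grasp_force: 1.6
```

move_arm([
  [0,0,0.15,0,0,0,-1],
  [0,0,0.15,0,0,0,-1],
  [0,0,0.15,0,0,0,-1],
  [0,0,0.15,0,0,0,-1],
  [0,0,0.15,0,0,0,-1],
])

```text
time: 4.78
tool_pos: [0.5943, -0.0429, 0.1154]
tool_rot: [0.001, -0.104, 0.995, -0.0]
contact_force: [1.1, -1.6, 3.3]
gripper_width: -0.001
grasp_force: 1.4
```

move_arm([
  [0,0,0.1,0,0,0,-1],
  [0,0,0.1,0,0,0,-1],
  [0,0,0.1,0,0,0,-1],
  [0,0,0.1,0,0,0,-1],
  [0,0,0.1,0,0,0,-1],
])

```text
time: 5.2
tool_pos: [0.5938, -0.0425, 0.1101]
tool_rot: [-0.0, -0.104, 0.995, 0.0]
contact_force: [0.6, 0.2, 2.0]
gripper_width: -0.002
grasp_force: 1.0
```

move_arm([
  [0,0,0.1,0,0,0,-1],
  [0,0,0.05,0,0,0,-1],
  [0,0,0,0,0,0,-1],
  [0,0,0,0,0,0,-1],
  [0,0,0,0,0,0,-1],
  [0,0,0,0,0,0,-1],
])

```text
time: 5.7
tool_pos: [0.5934, -0.0427, 0.1083]
tool_rot: [-0.001, -0.104, 0.995, 0.0]
contact_force: [-0.9, 0.1, -0.9]
gripper_width: -0.004
grasp_force: 0.0
```

```bash
python3 pic.py pics/b.png; python3 st.py
```

```text
t 5.8 tcp [ 0.5936 -0.0428  0.1085] stand [0.0698 0.0393 0.1085] F [-0.35 -0.55 -0.42] w 0.004
tool axes in stand (rows)
 [[ 0.    -1.     0.001]
 [-1.    -0.     0.   ]
 [-0.    -0.001 -1.   ]] tipz 0.08953996540432893 0.019
to hover, tool cm [-0.07 -0.02 -5.15]
```

View pics/b.png

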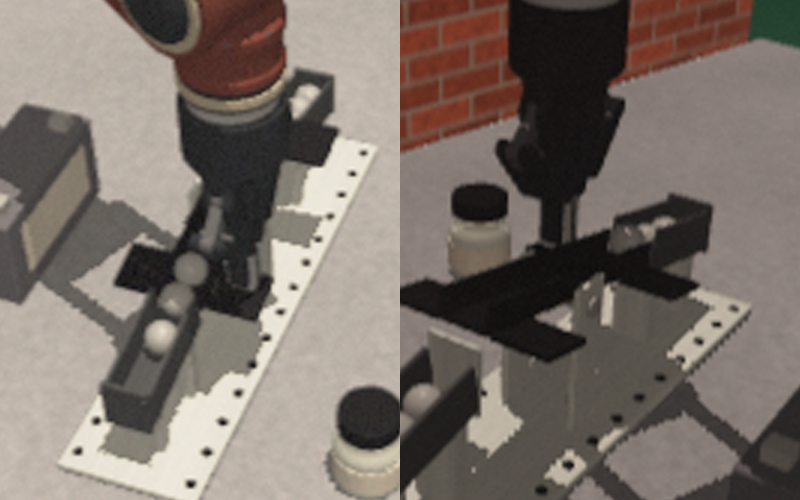

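The gate is down and the three balls are rolling into the empty rack, at (160,335), (178,298) and (190,268). There's no force left on the tool. I'll wait for the balls to settle, then lift straight up.

move_arm([
  [0,0,0,0,0,0,-1],
  [0,0,0,0,0,0,-1],
  [0,0,0,0,0,0,-1],
  [0,0,0,0,0,0,-1],
  [0,0,0,0,0,0,-1],
  [0,0,0,0,0,0,-1],
  [0,0,0,0,0,0,-1],
  [0,0,0,0,0,0,-1],
  [0,0,0,0,0,0,-1],
  [0,0,0,0,0,0,-1],
  [0,0,0,0,0,0,-1],
  [0,0,0,0,0,0,-1],
])

```text
time: 6.8
tool_pos: [0.5939, -0.0428, 0.1088]
tool_rot: [0.0, -0.104, 0.995, -0.0]
contact_force: [-0.7, 0.3, 0.5]
gripper_width: 0.0
grasp_force: 0.0
```

move_arm([
  [0,0,-0.5,0,0,0,-1],
  [0,0,-1,0,0,0,-1],
  [0,0,-2,0,0,0,-1],
  [0,0,-2,0,0,0,-1],
  [0,0,-2,0,0,0,-1],
  [0,0,-2,0,0,0,-1],
  [0,0,-2,0,0,0,-1],
  [0,0,-2,0,0,0,-1],
  [0,0,-1,0,0,0,-1],
  [0,0,0,0,0,0,-1],
  [0,0,0,0,0,0,-1],
  [0,0,0,0,0,0,-1],
])

```text
time: 7.8
tool_pos: [0.5932, -0.0427, 0.2524]
tool_rot: [-0.001, -0.104, 0.995, 0.0]
contact_force: [-0.2, 0.4, -0.2]
gripper_width: -0.001
grasp_force: 0.0
```

```bash
python3 pic.py pics/c.png; python3 st.py
```

```text
t 7.9 tcp [ 0.593  -0.0427  0.2518] stand [0.0695 0.0387 0.2518] F [ 0.88 -0.23  0.04] w 0.001
tool axes in stand (rows)
 [[ 0.    -1.     0.003]
 [-1.    -0.     0.001]
 [-0.001 -0.003 -1.   ]] tipz 0.23279578591295932 0.019
to hover, tool cm [-0.15 -0.06  9.18]
```

View pics/c.png

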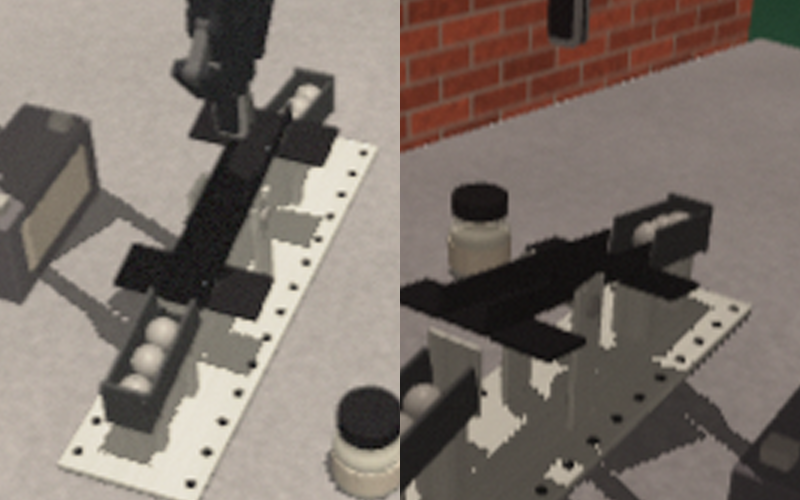

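All three balls lie in the empty rack at (135,380), (149,360) and (160,332), and the hand is clear. Before handing in, I'll overlay the predicted gate at 0.4 and 0.3 rad and the expected ball positions.

```bash
python3 - <<'E'
from h import *
from plant import manip
p=np.load('p.npy');o=[]
for n in("scene","side"):
    f=manip.grab_frame(n);im=cv2.resize(f['img'],(1536,1152),interpolation=cv2.INTER_CUBIC)
    for q,col in((.4,(0,255,0)),(.3,(0,0,255))):
        for s in(1,-1):
          for e in(1,-1):
            Q=stand2w(p,gate2s([[e*a,s*b,0] for a,b in((.055,.018),(.095,.018),(.095,.058),(.055,.058))],q));cv2.polylines(im,[np.int32(proj(f,Q)*3)],True,col,1)
    for k in range(3):
        l=.089-.0125-.025*k;a=stand2w(p,[.101+l*np.cos(.2)+.0125*np.sin(.2),0,.0745-l*np.sin(.2)+.0125*np.cos(.2)])
        cv2.circle(im,tuple(int(v) for v in proj(f,a)[0]*3),3,(0,255,255),-1)
    c=np.int32(proj(f,stand2w(p,[[.06,0,.1]]))*3)[0];c=np.clip(c,[200,250],[1336,902])
    o.append(im[c[1]-250:c[1]+250,c[0]-200:c[0]+200])
cv2.imwrite('pics/d.png',np.hstack(o))
E
```

```text
(no output)
```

View pics/d.png

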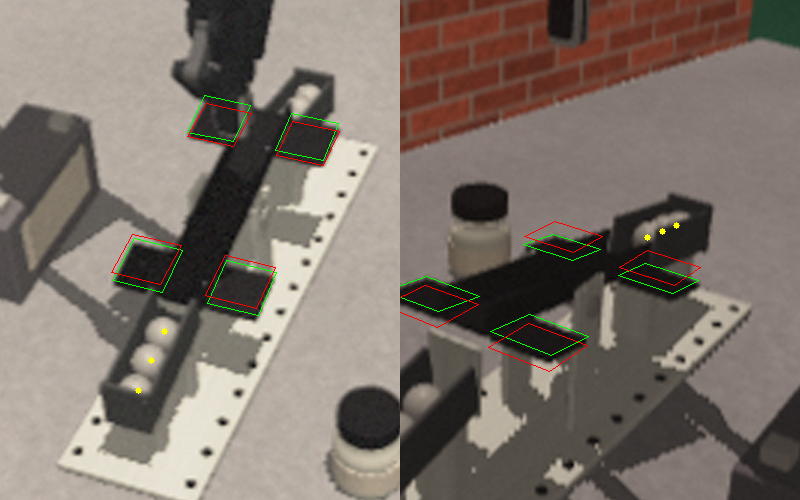

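The side view matches the green 0.4 rad outlines and not the red 0.3 ones. The balls lie on the predicted resting points against the end stop.

```bash
python3 -c "
from plant import manip
print(manip.job_done())"
```

```text
the job is handed in; nothing more can be done
None
```

The job is handed in: I pressed the raised end down by its left pad, the gate is fully down at the empty rack, all three balls rest in that rack, and the hand is clear; the hand-in call returned no verdict.

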